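Hand-feed one puck from a stack magazine

ROBOT

A 6-joint arm with a two-finger parallel gripper is mounted at the origin on the work surface. World frame = base frame: x ahead of the robot, y to its left, z up, the work surface at z = 0. Lengths are in m, angles in rad, forces in N, time in s.
With the tool pointing down it reaches from about 0.425 to 0.95 m from the base axis. Payload 3.5 kg.
Tool frame: the origin (TCP) lies midway between the tips of the shut fingers; the grasp point (between the pads) lies 19 mm behind it; z points along the fingers, y is the line along which they close (so a half turn about z gives the same grasp; the last joint's range is limited). The gripper opens to 85 mm and grips with 20 to 120 N. Pads are 22 mm wide; open, the fingers measure 114 mm over their backs; the gripper's body (76 mm by 85 mm) begins 54 mm behind the grasp point. The pads swing forward as they close: fully open they stand 13 mm farther back than shut.
Start: joints at [-0.15, 0.286, 1.577, -0, 1.279, -0.15], TCP at [0.675, 0, 0.231] pointing down, gripper open.
Joint ranges: [-2.77, 2.77], [-0.9, 2.22], [0.21, 2.48], [-1.53, 4.67], [0.24, 2.81], [-2.84, 2.84]. Speed limits (rad/s): [2.79, 2.79, 3.14, 3.14, 3.14, 3.14].

INTERFACE

Orientations are given as a unit quaternion [x, y, z, w].
In Python, from plant import ctrl gives the robot as it stands. The module is installed in compiled form; this text tells all that it offers.
- The arm moves only by the shell command python3 -m inch 'ROWS' [FORCE]. ROWS is JSON, a list of rows, each a list of 5 numbers: the closure, from 0 (fully open) to 1 (shut), then the shift along the tool's x, y, z in m, then the turn about the tool's z in degrees. A call has 1 to 5 rows; each row is the pose to reach, as a shift and turn from the pose commanded when the call began, along the tool's axes at that moment; what a row does not reach only later rows make up. A row lasts 1/12 s, in which the tool goes at most 41.7 mm and 7.16 degrees, less where a joint would pass 70% of its speed; a pose out of reach is approached as far as the arm can. A call with a gripper value outside its range is refused whole. The fingers move at their own pace and stop on an object; FORCE is the grip in N (left out, the last holds). Time passes only in rows, so rows that repeat a pose let the fingers close. It gives the time, the measured TCP pose, the force, the opening and the grip force at its end, in the units of the state.
- ctrl.get_state(): the state, without advancing time (a new reading comes with each control period).
- ctrl.read_camera(name): name is "scene" or "side" or "wrist"; returns a dict with "pixels" (400x640x3 uint8, red, green, blue), "depth" (400x640 float32, m along the optical axis (not along the pixel's ray), 0 where there is no reading), "fx", "fy", "cx", "cy" (pixels), "xyz" and "rotation" of the camera in the world; the wrist camera has in their place "mount" (4x4, takes a point from camera to tool coordinates, whose origin is the TCP and whose axes are the flange's). Camera axes: x right, y down, z forward; pixel columns grow to the right and rows downward; lengths in m; the calibration is good to about 2 mm. A picture is of the moment at which its call begins: read the wrist's pose just before it.
- ctrl.sign_off(): hands the job in; it is judged then, once.
Trained networks look in a picture, given as the dict that the camera call returned (one of the last four; its "shot" number tells which), for a name from the list of things; names that differ only in an ending like _2 or _b are one class to them, and where a whole thing is asked for, a point or a joint stands for the part that bears it (a point fixed in the world has none). Each returns a list of dicts, best first, with "score" (0 to 1); they miss things now and then, are a little off and sometimes report something else, mostly with a low value. They report only what shows in the picture. A call takes as long as a camera call. They do not tell look-alikes from the thing itself.
- ctrl.spot_in(query, picture): "at" ([column, row] in pixels, amid what is visible of it).
- ctrl.tip_of(query, picture): "at" ([column, row] in pixels: a listed point, or the origin of a listed thing).
The state is a dict: "time": time; "qpos": joint angles; "dq": joint speeds; "joint_efforts": joint torques, N m; "eef_pos": TCP position; "tcp_rot": TCP orientation; "contact_force": force on the tool from outside, world axes, zero at the start; "wrist_torque": the same for the moment, N m; "opening": opening from 0.0 (shut) to 1.0 (fully open); "finger_force": force on a finger pad.
Only numpy, scipy, OpenCV 4.12 (cv2) and the standard library are available. Lean on these libraries where they do the work, as an engineer would, in place of code of your own. Each camera call takes 0.05 s, during which the arm holds its last target. There are 200 camera calls.

TASK

Feed one puck from the magazine by hand: push the feeder's red paddle in until the slide locks at the end of its stroke, without crushing the end buffer, and let go of it. Then take the yellow-headed release pin and push it down through the small hole in the blue lock block, so that the slide snaps back and the next puck drops into place, and stand the pin back in its holder. Leave the other things on the bench alone.

Things in the scene. Friction and masses are not known exactly. Their poses are not given: they have to be found in the camera images.
- feeder: Magazine feeder fixed to the bench: aluminium base 70 x 245 x 12 mm, z up, origin on the bench under the tower's axis. The stroke runs along its +y; the base spans y = -135 to 110 mm. The outfeed channel runs from the tower to a red lip at y = 104 mm. The blue lock block spans x = 36 to 80, y = -104 to -48 mm, top 46 mm above the bench.
- slide_grip (a point): Centre of the slide's upright red paddle: 12 mm thick along feeder y, 40 mm wide along x, from 22 to 85 mm above the bench (this point at 58 mm); axes the feeder's. At rest at feeder y = -121 mm; moves towards +y. Free space behind it, 30 mm or more in front. A steel arm 33 mm above the bench runs from its foot to the lock block. Push it from behind with shut fingers, or pinch it.
- slide (a joint): Travel of the slide, m: 0 at rest, growing as the paddle is pushed along feeder +y. Return spring 3 N at rest, 7 N at 50 mm. It locks at 48 to 63 mm: set inside, unseen, different each time, so feel for it; just before, the nose meets the end buffer and the push rises steeply. Let go unlocked, it springs home (and once the puck is out, the next one drops). Locked, it stays.
- buffer (a joint): Compression of the rubber end buffer inside the lock block, m: 0 free, 2 N per mm. The slide locks at about 3 mm and some 2 mm remain while it is locked. More than 8.5 mm (17 N beyond the slide's own spring) crushes it, a failure; press it 4 to 6 mm (8 to 12 N).
- catch (a joint): Depression of the spring catch under the hole in m: 0 up, 10 mm fully down (bottomed). It must go down about 7 mm to let the locked slide go; 2 N of spring, up to 6 N in all with friction. It springs up again by itself.
- hole_mouth (a point): Centre of the mouth of the release hole, diameter 12 mm, upright, in the top of the lock block (46 mm above the bench); axes are the feeder's. Below the 6 mm cover, the catch's orange pad lies 16 mm under the mouth and goes down to 26 mm under it.
- pin_head (a point): Centre of the yellow head of the release pin, diameter 18 mm, 42 mm tall, to be gripped from above; its z is the pin's axis. The pin is a steel shank, diameter 8 mm, 55 mm long, with the head on top: 97 mm in all, 50 g. This point is 76 mm above the tip. It starts upright in its holder.
- pin_tip (a point): Centre of the lower end of the pin's shank.
- holder_floor (a point): Bottom of the blind hole in the grey pin holder (block 60 x 60 x 32 mm, fixed to the bench): hole diameter 11 mm, 25 mm deep with a 2 mm chamfer, this point 7 mm above the bench. The pin's tip rests here.
- puck_a_mid (a point): Middle of the blue puck (diameter 36, height 12 mm, 30 g), the lowest of the stack at the start, to be fed out.
- puck_b_mid (a point): Middle of the orange puck, same size, second in the stack.
- puck_c_mid (a point): Middle of the green puck, same size, top of the stack.
- chamber (a point): Middle of the chamber floor under the tower, 12 mm above the bench, where the lowest puck lies. The tower (50 x 50 mm outside, 40 mm inside, top 68 mm above the bench) holds three stacked pucks, seen through 20 mm slits.
- control_box: Bystander: white push-button box 100 x 90 mm, 59 mm tall, origin under its centre.
- phone: Bystander: telephone lying flat, 72 x 150 x 9 mm, origin under its centre.
- spare_cylinder: Bystander: spare pneumatic cylinder lying along its y, 40 x 176 x 40 mm, origin under its barrel's middle.
There are look-alikes about, which are no part of the job. Of the things that look like the part that bears puck_c_mid, the middle-sized one is meant.

How it is judged:
By the outcome, as a careful person would: the job done as asked, in the order asked, and still so for the second after the job is handed in, with the robot touching nothing.
It also fails if it takes over 67 s, if anything falls off the work surface, if the arm or the gripper's body presses on something with over 40 N, if the wrist force passes 120 N, or if a joint passes its speed limit or range.

## Working session

There is one attempt and no reset: what is moved stays moved. The work goes in short steps, Python scripts to look and compute and a shell command to move; the robot and the scene stay as the last step left them, time stands still between calls to the robot, and variables do not carry over. Pictures are saved under pics/ and viewed, at most 14 in all, crops included, and the job is handed in when it is done.

```bash
mkdir -p pics; cat > h.py <<'E'
from plant import ctrl
import numpy as np, cv2
from scipy.spatial.transform import Rotation as R
def cam(n):
    s=ctrl.get_state(); c=ctrl.read_camera(n)
    if 'mount' in c:
        T=np.eye(4);T[:3,:3]=R.from_quat(s['tcp_rot']).as_matrix();T[:3,3]=s['eef_pos'];T=T@np.array(c['mount'])
        c['_R'],c['_t']=T[:3,:3],T[:3,3]
    else:
        r=np.array(c['rotation']); c['_R']=r if r.shape==(3,3) else R.from_quat(r).as_matrix(); c['_t']=np.array(c['xyz'])
    return c
def ray(c,p): return c['_R']@np.array([(p[0]-c['cx'])/c['fx'],(p[1]-c['cy'])/c['fy'],1.])
def atz(c,p,z):
    d=ray(c,p); return c['_t']+d*(z-c['_t'][2])/d[2]
def atd(c,p):
    u,v=int(round(p[0])),int(round(p[1])); w=c['depth'][max(v-2,0):v+3,max(u-2,0):u+3]; w=w[w>0]
    return c['_t']+ray(c,p)*np.median(w) if len(w) else None
def proj(c,P):
    q=c['_R'].T@(np.array(P)-c['_t']); return [q[0]/q[2]*c['fx']+c['cx'],q[1]/q[2]*c['fy']+c['cy']]
def save(c,n,crop=None,k=1):
    im=c['pixels'][:,:,::-1]
    if crop: im=im[crop[1]:crop[3],crop[0]:crop[2]]
    cv2.imwrite('pics/'+n,cv2.resize(im,None,fx=k,fy=k,interpolation=cv2.INTER_CUBIC))
E
python3 - <<'E'
from h import *
np.set_printoptions(precision=4,suppress=True)
pics=[]
for n in ['scene','side']:
    c=cam(n); pics.append(c['pixels'])
    for q in ['feeder','slide_grip','hole_mouth','pin_head','holder_floor','puck_c_mid','chamber','control_box','phone','spare_cylinder']:
        for d in ctrl.tip_of(q,c)[:4]:
            print(n,q,round(d['score'],2),np.round(d['at']),atd(c,d['at']))
    save(c,n+'0.png',k=1.25)
E
```

```text
scene feeder 0.56 [356. 216.] [0.5699 0.0796 0.0584]
scene slide_grip 0.91 [316. 178.] [ 0.5889 -0.0461  0.0784]
scene hole_mouth 0.96 [312. 208.] [ 0.6333 -0.0001  0.0449]
scene pin_head 0.68 [463. 302.] [0.5273 0.3614 0.0846]
scene holder_floor 0.62 [455. 312.] [0.531  0.3645 0.0319]
scene puck_c_mid 0.83 [412. 206.] [0.4252 0.1205 0.0166]
scene puck_c_mid 0.63 [357. 212.] [0.5563 0.0686 0.0491]
scene puck_c_mid 0.54 [381. 173.] [0.4204 0.0003 0.0098]
scene chamber 0.65 [356. 217.] [0.5702 0.0803 0.0564]
scene control_box 0.72 [456. 310.] [0.5268 0.3634 0.0327]
scene phone 0.87 [391. 328.] [0.6546 0.31   0.0098]
scene spare_cylinder 0.65 [256. 243.] [ 0.7844 -0.0062  0.034 ]
side feeder 0.81 [318. 259.] [0.5315 0.0805 0.014 ]
side slide_grip 0.93 [331. 208.] [ 0.5756 -0.0514  0.057 ]
side hole_mouth 0.72 [299. 214.] [ 0.6309 -0.0055  0.0444]
side pin_head 0.67 [317. 250.] [0.5336 0.082  0.0371]
side pin_head 0.6 [219. 326.] [0.5156 0.3668 0.0953]
side holder_floor 0.77 [226. 368.] [0.5027 0.3754 0.0327]
side puck_c_mid 0.9 [358. 288.] [0.4261 0.1192 0.017 ]
side puck_c_mid 0.52 [385. 260.] [0.4177 0.0047 0.0098]
side puck_c_mid 0.5 [316. 257.] [0.5387 0.0761 0.0143]
side puck_c_mid 0.44 [316. 242.] [0.5349 0.0817 0.0544]
side chamber 0.83 [317. 249.] [0.5326 0.0831 0.0391]
side chamber 0.58 [312. 239.] [0.5515 0.0693 0.0489]
side control_box 0.79 [412. 192.] [ 0.4608 -0.2938  0.0256]
side phone 0.7 [181. 311.] [0.6551 0.3186 0.0104]
```

View pics/scene0.png

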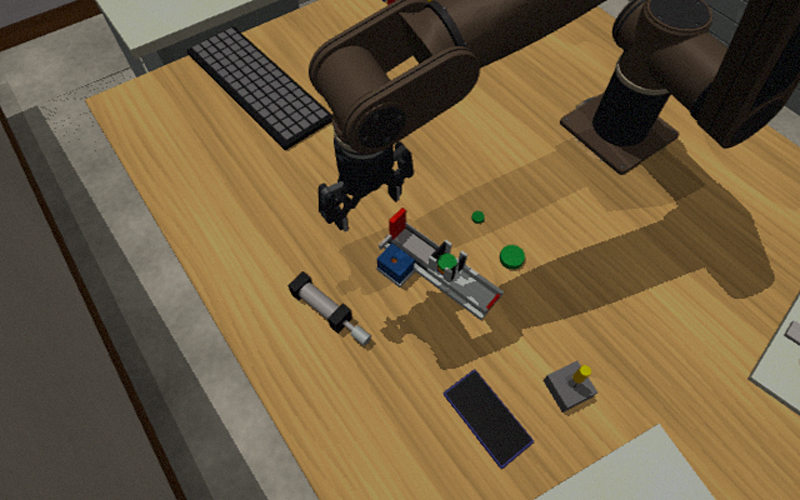

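View pics/side0.png

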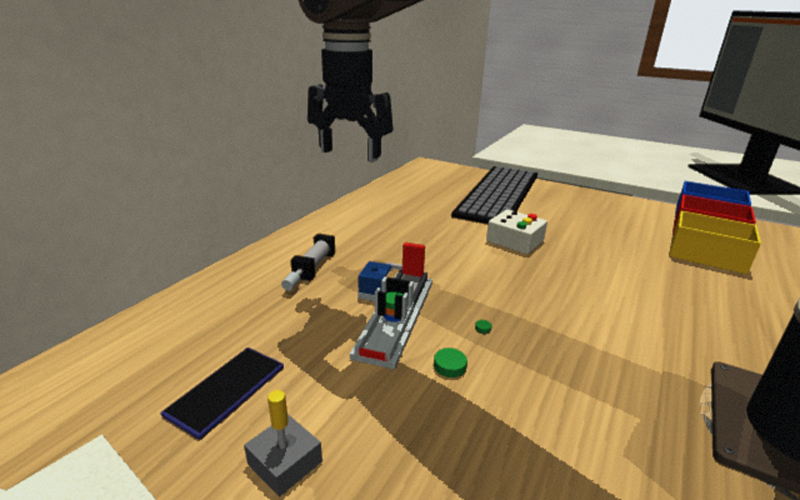

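The green discs are at scene pixel (412,206), large on the bench; (381,173), small on the bench; and (357,212), middle-sized on top of the tower stack. The tower one fits puck_c. I'll confirm it in a crop and triangulate from both views and the wrist.

```bash
python3 - <<'E'
from h import *
np.set_printoptions(precision=4,suppress=True)
Z={'slide_grip':.058,'hole_mouth':.046,'chamber':.012,'feeder':0,'puck_c_mid':.042,'pin_head':.083,'holder_floor':.007}
for n in ['scene','side','wrist']:
    c=cam(n)
    for q,z in Z.items():
        for d in ctrl.tip_of(q,c)[:2]:
            print(n,q,round(d['score'],2),np.round(d['at']),atz(c,d['at'],z))
    if n=='scene': save(c,'crop.png',(280,140,450,280),4)
    if n=='wrist': save(c,'w0.png'); print(np.array(c['mount']),c['fx'])
s=ctrl.get_state();print(s['tcp_rot'],R.from_quat(s['tcp_rot']).as_matrix(),s['contact_force'])
E
```

```text
scene slide_grip 0.69 [318. 180.] [ 0.5819 -0.0484  0.058 ]
scene hole_mouth 0.68 [315. 209.] [0.629  0.0047 0.046 ]
scene chamber 0.84 [354. 214.] [0.5519 0.0546 0.012 ]
scene chamber 0.57 [316. 180.] [ 0.5683 -0.0744  0.012 ]
scene feeder 0.65 [353. 219.] [0.5572 0.0606 0.    ]
scene feeder 0.57 [390. 332.] [0.6583 0.3144 0.    ]
scene puck_c_mid 0.86 [412. 206.] [0.4393 0.1287 0.042 ]
scene puck_c_mid 0.73 [358. 209.] [0.5473 0.0608 0.042 ]
scene pin_head 0.58 [462. 301.] [0.5266 0.3584 0.083 ]
scene holder_floor 0.77 [455. 309.] [0.5165 0.3592 0.007 ]
side slide_grip 0.77 [330. 208.] [ 0.5748 -0.0469  0.058 ]
side slide_grip 0.19 [316. 254.] [0.5133 0.1189 0.058 ]
side hole_mouth 0.73 [298. 215.] [ 0.6314 -0.0003  0.046 ]
side hole_mouth 0.63 [225. 365.] [0.4987 0.38   0.046 ]
side chamber 0.64 [318. 254.] [0.543  0.0618 0.012 ]
side feeder 0.73 [315. 258.] [0.5475 0.0628 0.    ]
side puck_c_mid 0.96 [358. 290.] [0.4135 0.15   0.042 ]
side puck_c_mid 0.45 [314. 243.] [0.5471 0.0712 0.042 ]
side pin_head 0.74 [221. 323.] [0.5265 0.3536 0.083 ]
side holder_floor 0.77 [226. 365.] [0.5221 0.3574 0.007 ]
wrist slide_grip 0.8 [221. 236.] [ 0.5792 -0.0569  0.058 ]
wrist hole_mouth 0.62 [268. 177.] [ 0.6261 -0.0009  0.046 ]
wrist chamber 0.86 [193. 110.] [0.5481 0.0612 0.012 ]
wrist feeder 0.75 [196. 110.] [0.5472 0.0613 0.    ]
wrist feeder 0.52 [270. 176.] [ 0.6218 -0.0096  0.    ]
wrist puck_c_mid 0.98 [184. 111.] [0.5505 0.0615 0.042 ]
wrist puck_c_mid 0.61 [ 80. 168.] [0.4421 0.0074 0.042 ]
[[ 0.0006 -0.9595 -0.2816  0.071 ]
 [ 1.      0.0006 -0.0001 -0.0005]
 [ 0.0003 -0.2816  0.9595 -0.143 ]
 [ 0.      0.      0.      1.    ]] 344.7815427694086
[ 0.7071  0.7071 -0.     -0.    ] [[ 0.      1.     -0.0001]
 [ 1.     -0.      0.    ]
 [ 0.     -0.0001 -1.    ]] [-1.6808 -0.2195 -0.0581]
```

View pics/crop.png

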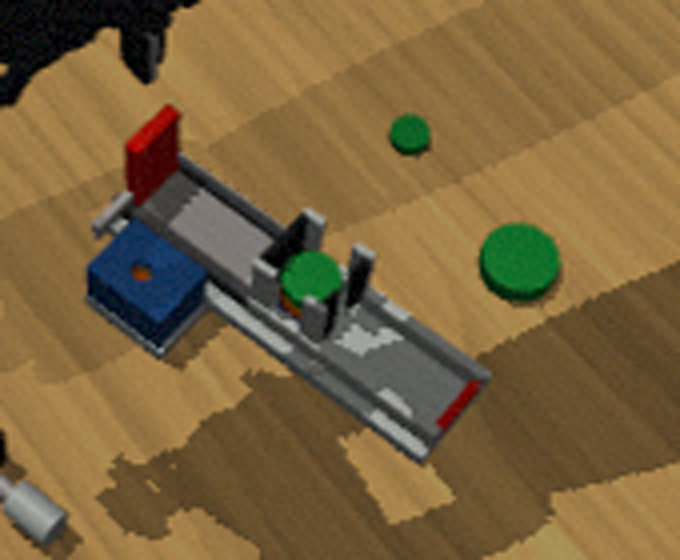

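View pics/w0.png

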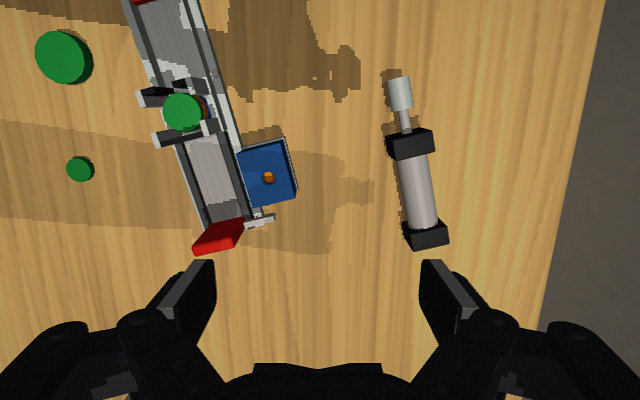

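The crop confirms it: the middle-sized green disc is the tower puck at crop (311,278); the small one is at (410,134) and the large one at (519,261). Next I move behind the paddle, shut the fingers and align with the stroke.

```bash
python3 -m inch '[[1,-0.025,-0.02,0,-5],[1,-0.05,-0.045,0.02,-10],[1,-0.08,-0.07,0.04,-14.5],[1,-0.099,-0.086,0.06,-14.5],[1,-0.099,-0.086,0.06,-14.5]]' 40
cat >> h.py <<'E'
def fit(c,names=('slide_grip','hole_mouth','chamber','puck_c_mid','feeder')):
    from scipy.optimize import least_squares
    M={'slide_grip':(0,-.121,.058),'hole_mouth':(.058,-.076,.046),'chamber':(0,0,.012),'feeder':(0,0,0),'puck_c_mid':(0,0,.042)}
    for q in names:
        for d in ctrl.tip_of(q,c)[:1]: print(q,round(d['score'],2),np.round(d['at']),atz(c,d['at'],M[q][2]))
E
python3 - <<'E'
from h import *
np.set_printoptions(precision=4,suppress=True)
c=cam('wrist'); fit(c); save(c,'w1.png'); print(ctrl.get_state()['eef_pos'])
E
```

```text
time: 2.72
eef_pos: [0.5835, -0.101, 0.1659]
tcp_rot: [0.614, 0.79, -0.002, -0.005]
contact_force: [0.5, -0.4, -0.9]
opening: 0.301
finger_force: 0.0
slide_grip 0.69 [328. 142.] [ 0.5791 -0.0582  0.058 ]
hole_mouth 0.84 [414.  81.] [ 0.628  -0.0019  0.046 ]
puck_c_mid 0.68 [148.  11.] [ 0.4347 -0.0034  0.042 ]
[ 0.5907 -0.0985  0.1731]
```

View pics/w1.png

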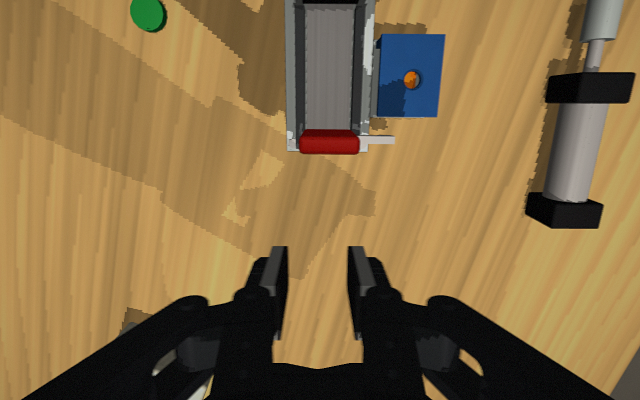

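Wrist view: the paddle at (329,142), the hole at (413,80) and the block edges are aligned with the image, so yaw is good. I'll shut the fingers and descend.

```bash
python3 -m inch '[[1,0,0,0.04,0],[1,0,0,0.08,0],[1,0,0,0.12,0],[1,0,0,0.12,0],[1,0,0,0.12,0]]'; python3 -m inch '[[1,0.005,0,0,0],[1,0.01,0,0,0],[1,0.015,0,0,0],[1,0.018,0,0,0],[1,0.018,0,0,0]]'
```

```text
time: 3.43
eef_pos: [0.588, -0.0978, 0.0497]
tcp_rot: [0.612, 0.791, -0.001, -0.002]
contact_force: [-0.2, -0.1, 0.3]
opening: -0.001
finger_force: 0.0
time: 3.85
eef_pos: [0.5851, -0.0808, 0.053]
tcp_rot: [0.612, 0.791, 0.0, 0.001]
contact_force: [-0.0, 0.5, -0.5]
opening: -0.003
finger_force: 0.0
```

```bash
python3 -m inch '[[1,0.006,0,0,0],[1,0.012,0,0,0],[1,0.018,0,0,0],[1,0.024,0,0,0],[1,0.024,0,0,0]]'
```

```text
time: 4.27
eef_pos: [0.5792, -0.0584, 0.0522]
tcp_rot: [0.612, 0.791, -0.0, 0.001]
contact_force: [1.5, -4.6, 1.7]
opening: 0.004
finger_force: 2.0
```

```bash
python3 -m inch '[[1,0.006,0,0,0],[1,0.012,0,0,0],[1,0.018,0,0,0],[1,0.022,0,0,0],[1,0.022,0,0,0]]'; python3 -m inch '[[1,0.002,0,0,0],[1,0.004,0,0,0],[1,0.006,0,0,0],[1,0.006,0,0,0]]'
```

```text
time: 4.68
eef_pos: [0.5741, -0.0377, 0.0522]
tcp_rot: [0.612, 0.791, 0.0, 0.002]
contact_force: [1.4, -5.7, 1.6]
opening: -0.0
finger_force: 2.8
time: 5.02
eef_pos: [0.5729, -0.033, 0.0523]
tcp_rot: [0.612, 0.791, -0.0, 0.003]
contact_force: [2.6, -6.7, 2.1]
opening: -0.002
finger_force: 3.9
```

```bash
for i in 1; do python3 -m inch '[[1,0.0015,0,0,0],[1,0.003,0,0,0],[1,0.003,0,0,0]]'; python3 -m inch '[[1,0.0015,0,0,0],[1,0.003,0,0,0],[1,0.003,0,0,0]]'; done | grep -E 'pos|contact'
```

```text
eef_pos: [0.5723, -0.0304, 0.0523]
contact_force: [3.3, -8.3, 1.5]
eef_pos: [0.5716, -0.0277, 0.0523]
contact_force: [3.3, -9.2, 0.8]
```

```bash
python3 -m inch '[[1,0.001,0,0,0],[1,0.002,0,0,0],[1,0.002,0,0,0]]'| grep -E 'pos|contact'
```

```text
eef_pos: [0.5713, -0.0259, 0.0523]
contact_force: [3.2, -9.2, 0.3]
```

```bash
python3 -m inch '[[1,0.001,0,0,0],[1,0.002,0,0,0],[1,0.002,0,0,0]]'| grep -E 'pos|contact'
```

```text
eef_pos: [0.5708, -0.024, 0.0523]
contact_force: [3.3, -10.0, -0.4]
```

```bash
python3 -m inch '[[1,0.001,0,0,0],[1,0.002,0,0,0],[1,0.002,0,0,0]]'| grep -E 'pos|contact'
```

```text
eef_pos: [0.5702, -0.0218, 0.0523]
contact_force: [3.8, -8.2, 0.3]
```

```bash
python3 -m inch '[[1,0.001,0,0,0],[1,0.002,0,0,0],[1,0.002,0,0,0]]'| grep -E 'pos|contact'
```

```text
eef_pos: [0.5698, -0.0199, 0.0523]
contact_force: [3.0, -8.9, 0.6]
```

```bash
python3 -m inch '[[1,0.001,0,0,0],[1,0.002,0,0,0],[1,0.002,0,0,0]]'| grep -E 'pos|contact'
```

```text
eef_pos: [0.5693, -0.018, 0.0523]
contact_force: [3.5, -8.5, -0.5]
```

```bash
python3 -m inch '[[1,0.001,0,0,0],[1,0.002,0,0,0],[1,0.002,0,0,0]]'| grep -E 'pos|contact'
```

```text
eef_pos: [0.5689, -0.0161, 0.0523]
contact_force: [3.7, -9.2, 0.4]
```

```bash
python3 -m inch '[[1,0.001,0,0,0],[1,0.0015,0,0,0],[1,0.0015,0,0,0]]'| grep -E 'pos|contact'
```

```text
eef_pos: [0.5686, -0.0151, 0.0523]
contact_force: [2.9, -10.9, -0.4]
```

```bash
python3 -m inch '[[1,0.001,0,0,0],[1,0.0015,0,0,0],[1,0.0015,0,0,0]]'| grep -E 'pos|contact'
```

```text
eef_pos: [0.5684, -0.0144, 0.0524]
contact_force: [4.7, -13.0, 0.1]
```

```bash
python3 -m inch '[[1,0.001,0,0,0],[1,0.0015,0,0,0],[1,0.0015,0,0,0]]'| grep -E 'pos|contact'
```

```text
eef_pos: [0.5683, -0.0135, 0.0524]
contact_force: [4.3, -14.9, -1.4]
```

```bash
python3 -m inch '[[1,0.001,0,0,0],[1,0.0015,0,0,0],[1,0.0015,0,0,0]]'| grep -E 'pos|contact'
```

```text
eef_pos: [0.568, -0.0127, 0.0524]
contact_force: [5.2, -16.0, -2.7]
```

```bash
python3 -m inch '[[1,0.001,0,0,0],[1,0.0015,0,0,0],[1,0.0015,0,0,0]]'| grep -E 'pos|contact'
```

```text
eef_pos: [0.5678, -0.0118, 0.0524]
contact_force: [3.4, -17.3, -1.9]
```

```bash
python3 -m inch '[[1,0.001,0,0,0],[1,0.001,0,0,0],[1,0.001,0,0,0]]'| grep -E 'pos|contact'
```

```text
eef_pos: [0.5677, -0.0111, 0.0524]
contact_force: [5.3, -19.5, -3.0]
```

The buffer is pressed about 5 mm (+10.5 N). I'll back off and check that the slide holds.

```bash
python3 -m inch '[[1,-0.004,0,0,0],[1,-0.008,0,0,0],[1,-0.012,0,0,0],[1,-0.015,0,0,0],[1,-0.015,0,0,0]]'| grep -E 'pos|contact'; python3 -m inch '[[1,-0.03,0,0,0],[1,-0.05,0,0,0],[1,-0.05,0,-0.04,0],[1,-0.05,0,-0.08,0],[1,-0.05,0,-0.08,0]]'
python3 - <<'E'
from h import *
np.set_printoptions(precision=4,suppress=True)
c=cam('wrist'); fit(c); save(c,'w2.png'); print(ctrl.get_state()['eef_pos'])
d=cam('scene'); [print(q,[(round(x['score'],2),np.round(x['at'])) for x in ctrl.tip_of(q,d)[:2]]) for q in ['pin_head','puck_a_mid']]; x=ctrl.tip_of('slide_grip',d)[0]; print(x,atz(d,x['at'],.058))
E
```

```text
eef_pos: [0.568, -0.0198, 0.0507]
contact_force: [-0.0, -0.1, 0.1]
time: 9.35
eef_pos: [0.5859, -0.0694, 0.1395]
tcp_rot: [0.612, 0.791, 0.003, 0.006]
contact_force: [0.7, -0.5, 1.7]
opening: -0.002
finger_force: 0.0
slide_grip 0.65 [313.  97.] [0.5652 0.0005 0.058 ]
hole_mouth 0.75 [397. 122.] [ 0.6239 -0.0013  0.046 ]
puck_c_mid 0.58 [120.  48.] [ 0.4387 -0.0015  0.042 ]
feeder 0.91 [316.  10.] [0.5525 0.0601 0.    ]
[ 0.5797 -0.0676  0.1293]
pin_head [(0.65, array([463., 301.]))]
puck_a_mid [(0.76, array([376., 228.]))]
{'at': [337.1, 191.6], 'score': 0.62} [0.5645 0.0026 0.058 ]
```

View pics/w2.png

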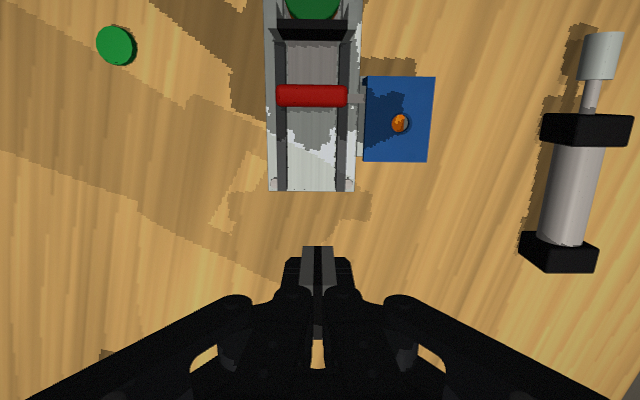

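The slide is locked: the paddle stands at (312,96), about 60 mm in, and the hole is at (400,122). Now the pin.

```bash
python3 -m inch '[[1,0,0,-0.04,0],[0.4,0.03,0.01,-0.07,0],[0.4,0.07,0.02,-0.07,0],[0.4,0.11,0.03,-0.07,0],[0.4,0.15,0.035,-0.07,0]]'|grep pos; python3 -m inch '[[0.4,0.04,0,0,0],[0.4,0.08,0.01,0,0],[0.4,0.12,0.015,0,0],[0.4,0.16,0.019,0,0],[0.4,0.19,0.019,0,0]]'|grep pos;  python3 -m inch '[[0.4,0.024,0,0,0],[0.4,0.024,0,0,0],[0.4,0.024,0,0,0],[0.4,0.024,0,0,0]]'
cat >> h.py <<'E'
def rel(P):
    s=ctrl.get_state(); return R.from_quat(s['tcp_rot']).inv().apply(np.array(P)-s['eef_pos'])
E
python3 - <<'E'
from h import *
np.set_printoptions(precision=4,suppress=True)
c=cam('wrist'); s=ctrl.get_state(); print(s['eef_pos'],s['opening'])
for q,z in [('pin_head',.083),('pin_tip',.007),('holder_floor',.007)]:
    for d in ctrl.tip_of(q,c)[:1]: P=atz(c,d['at'],z); print(q,d,P,rel(P))
save(c,'w3.png')
E
```

```text
eef_pos: [0.5781, 0.0869, 0.2023]
eef_pos: [0.5474, 0.2772, 0.2009]
time: 11.02
eef_pos: [0.5422, 0.2969, 0.2009]
tcp_rot: [0.612, 0.791, -0.0, -0.0]
contact_force: [0.3, 0.4, -0.2]
opening: 0.6
finger_force: 0.0
[0.5425 0.2964 0.201 ] 0.5972759125213256
pin_head {'at': [306.5, 112.3], 'score': 0.62} [0.5181 0.3554 0.083 ] [ 0.0634 -0.009   0.1181]
pin_tip {'at': [307.1, 108.6], 'score': 0.4} [0.5162 0.3558 0.007 ] [ 0.0644 -0.0108  0.1942]
holder_floor {'at': [308.8, 106.2], 'score': 0.8} [0.5172 0.3583 0.007 ] [ 0.0665 -0.0093  0.1943]
```

View pics/w3.png

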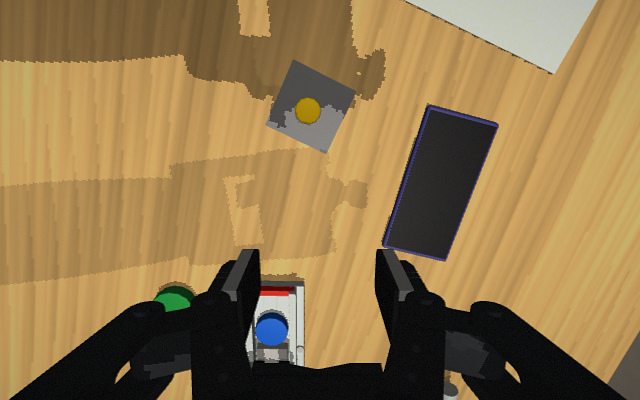

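Wrist view: pin head at (308,110), holder around it, blue puck at the outfeed lip (272,328). I'll refine with the yellow centroid while approaching.

```bash
python3 -m inch '[[0.4,0.03,-0.005,0.02,0],[0.4,0.05,-0.0095,0.04,0],[0.4,0.05,-0.0095,0.04,0],[0.4,0.05,-0.0095,0.04,0]]'|grep pos
python3 - <<'E'
from h import *
np.set_printoptions(precision=4,suppress=True)
c=cam('wrist'); s=ctrl.get_state(); print(s['eef_pos'],s['tcp_rot'])
h=cv2.cvtColor(c['pixels'],cv2.COLOR_RGB2HSV); m=cv2.inRange(h,(22,170,50),(34,255,255))
n,l,st,ce=cv2.connectedComponentsWithStats(m); i=1+st[1:,4].argmax(); (x,y),r=cv2.minEnclosingCircle(np.argwhere(l==i)[:,::-1].astype(np.float32)); print(st[i],ce[i],x,y,r)
P=atz(c,ce[i],.1); print(P,rel(P),[atd(c,ce[i])])
E
```

```text
eef_pos: [0.5196, 0.3429, 0.1597]
[0.5208 0.3428 0.1612] [ 0.6123  0.7906 -0.0003  0.0001]
[310 172  29  41 920] [323.5783 192.4946] 323.0 192.0 20.099849700927734
[0.5181 0.3604 0.1   ] [0.0177 0.0018 0.0612] [array([0.5177, 0.3616, 0.1047])]
```

```bash

python3 - <<'E'
from h import *
np.set_printoptions(precision=4,suppress=True)
c=cam('wrist')
for p,z in [((324,198.5),.104),((324,192.5),.083),((324,185),.07)]:
    P=atz(c,p,z); print(P,rel(P))
print(rel([.5178,.3565,.083]), proj(c,[.518,.357,.104]),proj(c,[.518,.357,.062]))
E
```

```text
[0.5205 0.3574 0.104 ] [0.0144 0.0025 0.0582]
[0.5213 0.3557 0.083 ] [0.0126 0.0029 0.0792]
[0.521  0.3577 0.07  ] [0.0146 0.0031 0.0922]
[ 0.0142 -0.0003  0.0792] [np.float64(319.8897117975874), np.float64(198.18476607568743)] [np.float64(319.4995442700133), np.float64(182.25662682808502)]
```

```bash
python3 -m inch '[[0.4,0.0143,0.0025,0.02,0],[0.4,0.0143,0.0025,0.06,0],[0.4,0.0143,0.0025,0.097,0],[0.4,0.0143,0.0025,0.097,0],[0.4,0.0143,0.0025,0.097,0]]' 40; python3 -m inch '[[0.8,0,0,0,0],[1,0,0,0,0],[1,0,0,0,0],[1,0,0,0,0],[1,0,0,0,0]]'; python3 -m inch '[[1,0,0,0,0],[1,0,0,0,0],[1,0,0,0,0],[1,0,0,0,0],[1,0,0,0,0]]'
```

```text
time: 12.07
eef_pos: [0.5189, 0.3566, 0.0632]
tcp_rot: [0.613, 0.79, -0.002, -0.001]
contact_force: [-0.4, 0.4, 0.5]
opening: 0.605
finger_force: 0.0
time: 12.48
eef_pos: [0.5214, 0.3588, 0.0682]
tcp_rot: [0.612, 0.791, 0.002, 0.001]
contact_force: [-0.9, -2.0, 6.3]
opening: 0.201
finger_force: 38.8
time: 12.9
eef_pos: [0.5214, 0.3588, 0.0682]
tcp_rot: [0.612, 0.791, 0.002, 0.001]
contact_force: [-1.4, -0.6, 6.2]
opening: 0.197
finger_force: 38.8
```

```bash
python3 -m inch '[[1,0,0,-0.02,0],[1,0,0,-0.055,0],[1,0,0,-0.09,0],[1,0,0,-0.125,0],[1,-0.02,0,-0.14,0]]'|grep -E 'pos|open'; python3 -m inch '[[1,-0.04,0,0,0],[1,-0.08,0,0,0],[1,-0.12,0.01,0,0],[1,-0.16,0.0125,0,0],[1,-0.2,0.0125,0,0]]'|grep pos; python3 -m inch '[[1,-0.04,0,0,0],[1,-0.08,0,0,0],[1,-0.12,0,0.02,0],[1,-0.154,0,0.055,0],[1,-0.154,0,0.055,0]]'|grep pos; python3 -m inch '[[1,0,0,0,0],[1,0,0,0,0],[1,0,0,0,0]]'
python3 - <<'E'
from h import *
np.set_printoptions(precision=4,suppress=True)
c=cam('wrist'); s=ctrl.get_state(); print(s['eef_pos'],s['tcp_rot'],s['contact_force'])
for q in ['hole_mouth','pin_tip','pin_head']:
    for d in ctrl.tip_of(q,c)[:2]: P=atz(c,d['at'],.046); print(q,d,P,rel(P))
print(proj(c,s['eef_pos']+np.array([0,0,-.06])))
save(c,'w4.png',(200,80,440,280),3)
E
```

```text
eef_pos: [0.5261, 0.3418, 0.2121]
opening: 0.202
eef_pos: [0.5875, 0.1465, 0.2059]
eef_pos: [0.6242, -0.0053, 0.1464]
time: 14.4
eef_pos: [0.6258, 0.0003, 0.1512]
tcp_rot: [0.612, 0.791, 0.001, 0.001]
contact_force: [0.2, -0.2, -0.1]
opening: 0.198
finger_force: 39.6
[0.626  0.0005 0.1515] [0.6115 0.7913 0.0009 0.0013] [-0.4991  0.7028  0.3055]
hole_mouth {'at': [317.7, 202.3], 'score': 0.92} [ 0.6263 -0.0021  0.046 ] [-0.0025 -0.0006  0.1054]
pin_tip {'at': [316.1, 216.4], 'score': 0.6} [ 0.6279 -0.0132  0.046 ] [-0.0137 -0.0017  0.1053]
pin_head {'at': [315.8, 278.6], 'score': 0.92} [ 0.6409 -0.0643  0.046 ] [-0.0663 -0.0018  0.105 ]
[np.float64(318.49963546033496), np.float64(219.17546609754794)]
```

View pics/w4.png

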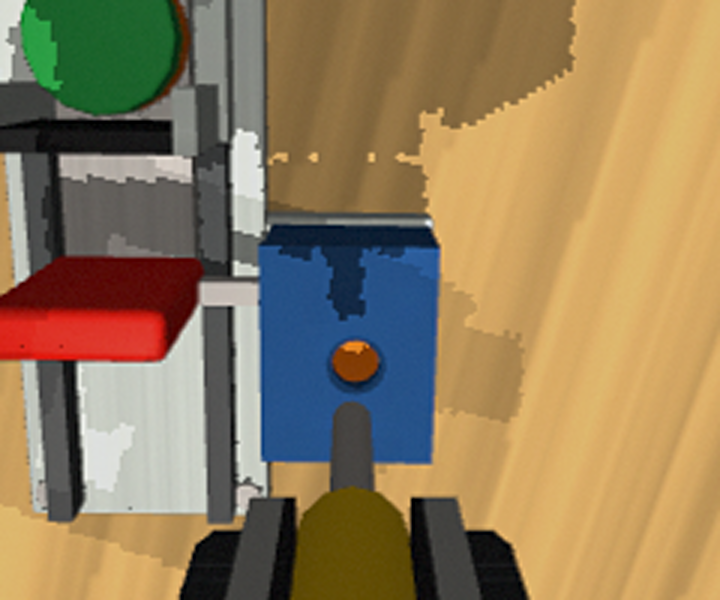

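Crop: hole centre at (355,362), image (318.4,201), and pin tip centre near (351,421), image (317,220.3).

```bash
python3 - <<'E'
from h import *
np.set_printoptions(precision=4,suppress=True)
c=cam('wrist'); z=ctrl.get_state()['eef_pos'][2]
print(rel(atz(c,(318.4,201),.046)), rel(atz(c,(317,220.3),z-.061)),rel(atz(c,(317,220.3),z-.058)))
E
```

```text
[-0.0011  0.0004  0.1046] [-0.001  -0.0007  0.061 ] [ 0.0001 -0.0007  0.058 ]
```

```bash
python3 -m inch '[[1,-0.0005,0.001,0.015,0],[1,-0.0005,0.001,0.034,0],[1,-0.0005,0.001,0.034,0],[1,-0.0005,0.001,0.034,0],[1,-0.0005,0.001,0.034,0]]'
python3 - <<'E'
from h import *
np.set_printoptions(precision=4,suppress=True)
c=cam('wrist'); s=ctrl.get_state(); print(s['eef_pos'])
for q in ['hole_mouth','pin_tip']:
    for d in ctrl.tip_of(q,c)[:1]: print(q,d,rel(atz(c,d['at'],.046)))
print(proj(c,s['eef_pos']+np.array([0,0,-.061])))
save(c,'w5.png',(250,150,400,275),5)
E
```

```text
time: 15.07
eef_pos: [0.6267, -0.001, 0.1163]
tcp_rot: [0.612, 0.791, 0.0, 0.0]
contact_force: [0.6, -1.1, 0.3]
opening: 0.202
finger_force: 39.6
[ 0.627  -0.0011  0.1168]
hole_mouth {'at': [318.2, 214.7], 'score': 0.91} [-0.     -0.0006  0.0709]
pin_tip {'at': [317.4, 215.4], 'score': 0.93} [-0.0005 -0.0011  0.0709]
[np.float64(318.8047687372886), np.float64(219.3452022233071)]
```

View pics/w5.png

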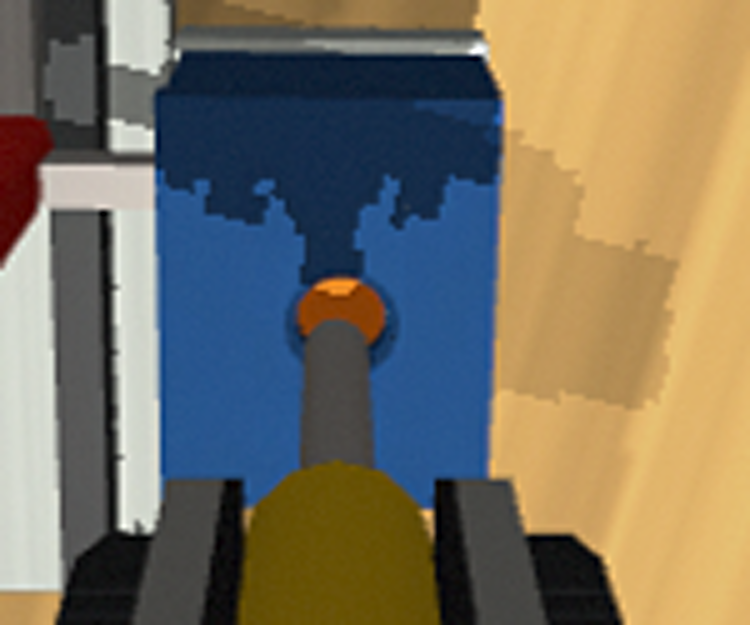

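Crop: hole centre near (342,325), tip column 337. They line up within about 0.5 mm, so I insert.

```bash
python3 -m inch '[[1,0,0.0005,0.004,0],[1,0,0.0005,0.008,0],[1,0,0.0005,0.012,0],[1,0,0.0005,0.016,0],[1,0,0.0005,0.016,0]]'|grep -E 'pos|cont|open'
```

```text
eef_pos: [0.6258, -0.001, 0.0977]
contact_force: [-0.6, -0.8, -1.5]
opening: 0.197
```

```bash
python3 -m inch '[[1,0,0,0.003,0],[1,0,0,0.006,0],[1,0,0,0.009,0],[1,0,0,0.009,0]]'|grep -E 'pos|cont|open'
```

```text
eef_pos: [0.6267, -0.0012, 0.0902]
contact_force: [-0.5, -0.0, -0.5]
opening: 0.203
```

```bash
python3 -m inch '[[1,0,0,0.002,0],[1,0,0,0.004,0],[1,0,0,0.004,0]]'|grep -E 'pos|cont'; python3 -m inch '[[1,0,0,0.0015,0],[1,0,0,0.003,0],[1,0,0,0.003,0]]'|grep -E 'pos|cont'
```

```text
eef_pos: [0.6267, -0.0011, 0.0859]
contact_force: [0.6, 0.0, 1.0]
eef_pos: [0.6268, -0.0011, 0.0831]
contact_force: [-0.7, -0.5, 1.7]
```

```bash
python3 -m inch '[[1,0,0,0.001,0],[1,0,0,0.0015,0],[1,0,0,0.0015,0]]'|grep -E 'pos|cont'
```

```text
eef_pos: [0.6268, -0.0012, 0.0818]
contact_force: [0.3, -0.9, 2.4]
```

```bash
python3 -m inch '[[1,0,0,0.001,0],[1,0,0,0.002,0],[1,0,0,0.002,0]]'|grep -E 'pos|cont'
python3 - <<'E'
from h import *
d=cam('scene'); x=ctrl.tip_of('slide_grip',d)[0]; print(x,atz(d,x['at'],.058))
E
```

```text
eef_pos: [0.6271, -0.0012, 0.0812]
contact_force: [-2.4, 0.0, 6.5]
{'at': [317.6, 178.9], 'score': 0.85} [ 0.58092909 -0.05257495  0.058     ]
```

The slide has snapped back. I'll withdraw and return the pin.

```bash
python3 -m inch '[[1,0,0,-0.02,0],[1,0,0,-0.05,0],[1,0,0,-0.085,0],[1,0,0,-0.12,0],[1,0.02,0,-0.13,0]]'|grep -E 'pos|open'; python3 -m inch '[[1,0.04,0,0,0],[1,0.08,0,0,0],[1,0.12,-0.01,0,0],[1,0.16,-0.012,0,0],[1,0.2,-0.012,0,0]]'|grep pos; python3 -m inch '[[1,0.04,0,0,0],[1,0.08,0,0,0],[1,0.12,0,0.03,0],[1,0.154,0,0.07,0],[1,0.154,0,0.07,0]]'|grep pos; python3 -m inch '[[1,0,0,0,0],[1,0,0,0,0],[1,0,0,0,0]]'
python3 - <<'E'
from h import *
np.set_printoptions(precision=4,suppress=True)
c=cam('wrist'); s=ctrl.get_state(); print(s['eef_pos'],s['tcp_rot'],s['contact_force'],rel([.5212,.3590,.068]))
for q in ['holder_floor','pin_tip']:
    for d in ctrl.tip_of(q,c)[:1]: print(q,d,rel(atz(c,d['at'],.032)))
print(proj(c,s['eef_pos']+np.array([0,0,-.061])))
save(c,'w6.png',(220,100,420,260),4)
E
```

```text
eef_pos: [0.6251, 0.0157, 0.2164]
opening: 0.199
eef_pos: [0.5584, 0.2103, 0.209]
eef_pos: [0.5179, 0.3602, 0.1354]
time: 18.57
eef_pos: [0.5226, 0.3572, 0.1409]
tcp_rot: [0.613, 0.79, 0.001, 0.001]
contact_force: [1.0, 0.7, -0.6]
opening: 0.197
finger_force: 39.8
[0.5231 0.3571 0.1416] [0.6128 0.7902 0.0012 0.0009] [ 0.0399  0.0692 -0.211 ] [ 0.0023 -0.0016  0.0736]
holder_floor {'at': [311.4, 188.1], 'score': 0.57} [ 0.0079 -0.006   0.11  ]
pin_tip {'at': [317.0, 215.8], 'score': 0.92} [-0.0141 -0.0016  0.1099]
[np.float64(318.96690542040574), np.float64(219.4218119374656)]
```

View pics/w6.png

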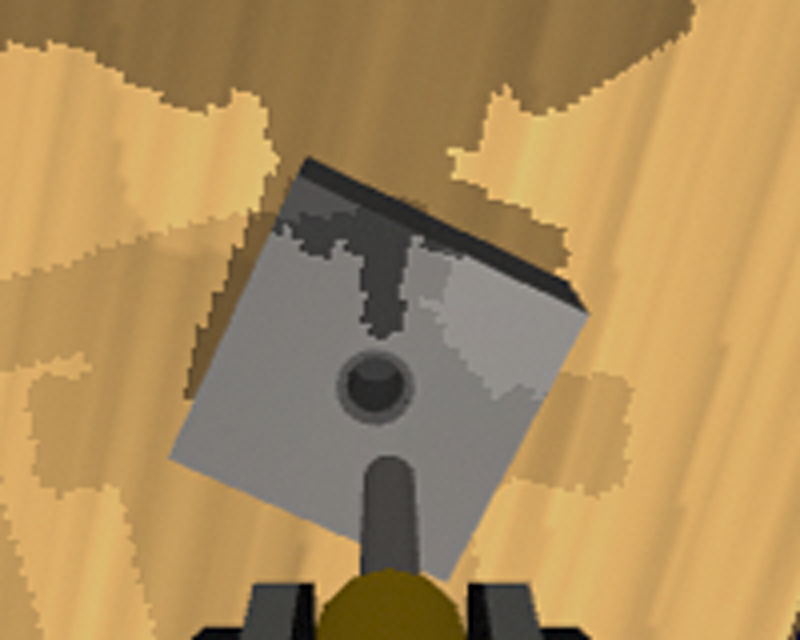

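Crop: holder hole at (376,386), image (314,196.5); pin tip at about image (317.2,220).

```bash
python3 - <<'E'
from h import *
np.set_printoptions(precision=4,suppress=True)
c=cam('wrist'); z=ctrl.get_state()['eef_pos'][2]
print(rel(atz(c,(314,196.5),.032)), rel(atz(c,(317.2,220.2),z-.061)))
E
```

```text
[ 0.0007 -0.003   0.1097] [-0.0011 -0.0005  0.061 ]
```

```bash
python3 -m inch '[[1,0.002,-0.002,0.02,0],[1,0.002,-0.002,0.04,0],[1,0.002,-0.002,0.04,0],[1,0.002,-0.002,0.04,0],[1,0.002,-0.002,0.04,0]]'|grep -E pos
python3 - <<'E'
from h import *
np.set_printoptions(precision=4,suppress=True)
c=cam('wrist'); s=ctrl.get_state(); print(s['eef_pos'],rel([.5212,.3590,.068]))
for q in ['holder_floor','pin_tip']:
    for d in ctrl.tip_of(q,c)[:1]: print(q,d)
save(c,'w7.png',(250,150,400,275),5)
E
```

```text
eef_pos: [0.52, 0.3593, 0.1013]
[0.5202 0.3596 0.1017] [-0.0008  0.0007  0.0337]
holder_floor {'at': [316.2, 207.4], 'score': 0.64}
pin_tip {'at': [314.5, 218.5], 'score': 0.56}
```

View pics/w7.png

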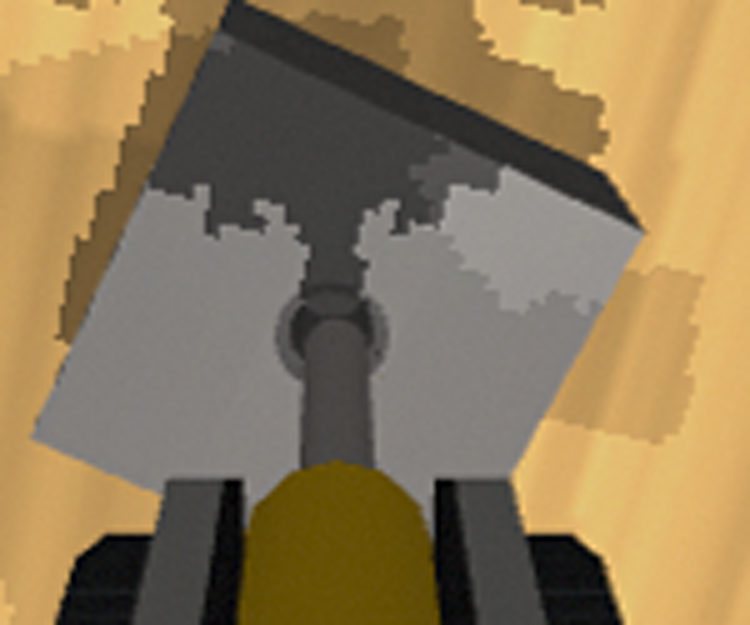

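```bash
python3 -m inch '[[1,-0.0008,-0.0003,0.005,0],[1,-0.0008,-0.0003,0.01,0],[1,-0.0008,-0.0003,0.015,0],[1,-0.0008,-0.0003,0.015,0]]'|grep -E 'pos|cont|open'
```

```text
eef_pos: [0.5182, 0.3582, 0.0832]
contact_force: [-0.2, 0.2, -0.9]
opening: 0.199
```

```bash
python3 -m inch '[[1,0,0,0.005,0],[1,0,0,0.01,0],[1,0,0,0.015,0],[1,0,0,0.0165,0],[1,0,0,0.0165,0]]'|grep -E 'pos|cont|open'
```

```text
eef_pos: [0.5189, 0.3586, 0.0685]
contact_force: [-0.7, -0.4, 2.2]
opening: 0.201
```

```bash
python3 -m inch '[[1,0,0,0.001,0],[0.7,0,0,0.001,0],[0.4,0,0,0,0],[0.4,0,0,0,0],[0.4,0,0,0,0]]'|grep -E 'pos|cont|open';  python3 -m inch '[[0.4,0,0,-0.03,0],[0.4,0,0,-0.07,0],[0.4,0,0,-0.11,0],[0.4,0,0,-0.13,0],[0.4,-0.03,0,-0.13,0]]'|grep -E 'pos|cont|open'; python3 -m inch '[[0.4,-0.03,0,0,0],[0.4,-0.06,0,0,0],[0.4,-0.06,0,0,0],[0.4,-0.06,0,0,0]]'|grep -E 'pos|cont|time'
python3 - <<'E'
from h import *
np.set_printoptions(precision=4,suppress=True)
S=[]
for n,cr in [('side',(180,170,440,400)),('wrist',None)]:
    c=cam(n)
    for q,z in [('slide_grip',.058),('pin_head',.083),('puck_a_mid',.018),('puck_b_mid',.018),('puck_c_mid',.03)]:
        for d in ctrl.tip_of(q,c)[:2]: print(n,q,round(d['score'],2),np.round(d['at']),atz(c,d['at'],z))
    if cr: save(c,'end.png',cr,2.6)
E
```

```text
eef_pos: [0.5188, 0.3585, 0.068]
contact_force: [-0.6, -0.0, -0.3]
opening: 0.601
eef_pos: [0.5287, 0.334, 0.2063]
contact_force: [-0.2, -0.6, 0.5]
opening: 0.594
time: 21.25
eef_pos: [0.5417, 0.2702, 0.1981]
contact_force: [-1.2, -0.7, -0.3]
side slide_grip 0.94 [333. 209.] [ 0.5682 -0.0479  0.058 ]
side pin_head 0.59 [219. 325.] [0.5258 0.3572 0.083 ]
side pin_head 0.34 [335. 205.] [ 0.5515 -0.0252  0.083 ]
side puck_a_mid 0.83 [307. 268.] [0.5327 0.1206 0.018 ]
side puck_a_mid 0.6 [413. 192.] [ 0.4593 -0.3091  0.018 ]
side puck_b_mid 0.6 [319. 247.] [0.5477 0.0482 0.018 ]
side puck_b_mid 0.53 [315. 249.] [0.5524 0.0578 0.018 ]
side puck_c_mid 0.86 [358. 290.] [0.4189 0.1381 0.03  ]
side puck_c_mid 0.51 [314. 245.] [0.5528 0.0608 0.03  ]
wrist pin_head 0.6 [316.  72.] [0.517  0.3597 0.083 ]
wrist puck_a_mid 0.64 [277. 312.] [0.5351 0.1182 0.018 ]
wrist puck_b_mid 0.44 [278. 359.] [0.5499 0.0589 0.018 ]
wrist puck_c_mid 0.82 [178. 289.] [0.4315 0.127  0.03  ]
wrist puck_c_mid 0.66 [276. 365.] [0.5494 0.0608 0.03  ]
```

View pics/end.png

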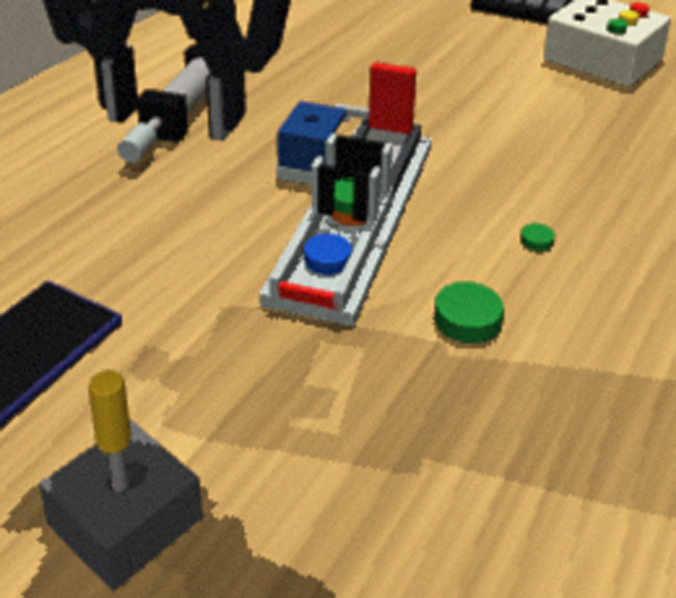

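The final view shows the blue puck out at (327,252), the orange puck in the chamber with the green one on it, the paddle back home at (392,97), and the pin standing in its holder at (112,440).

```bash
python3 -c "from plant import ctrl; print(ctrl.sign_off())"
```

```text
the job is handed in; nothing more can be done
None
```

I fed one puck, locked the slide (buffer pressed about 5 mm) and released it with the pin; the next puck dropped, the pin is back in its holder, and I handed the job in at about 21 s.

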